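# Ease a dry-fitted dowel joint apart with a wedge

## Robot

A 6-joint arm with a two-finger parallel gripper is mounted at the origin on the work surface. World frame = base frame: x ahead of the robot, y to its left, z up, the work surface at z = 0. Lengths are in m, angles in degrees, forces in N, time in s.
With the tool pointing down it reaches from about 0.25 to 0.725 m from the base axis. Payload 9.7 kg.
Tool frame: the origin (TCP) lies at the very end of the fingers, on their centre line; the grasp point (between the pads) lies 19 mm behind it; z points along the fingers, y is the direction in which the jaws open and shut (so a half turn about z gives the same grasp; the last joint's range is limited). The gripper opens to 85 mm and grips with 20 to 120 N. Pads are 22 mm wide; open, the fingers measure 114 mm over their backs; the gripper's body (76 mm by 85 mm) begins 54 mm behind the grasp point. The pads swing forward as they close: fully open they stand 13 mm farther back than shut.
Start: joints at [76.089, 4.979, 10.078, 95.1, 0, 90], TCP at [0.132, 0.534, 0.231] pointing down, gripper open.
Joint ranges: [-179.16, 179.16], [-48.56, 103.87], [-65.8, 70.77], [-126.05, 130.52], [-82.76, 87.17], [-180, 180]. Speed limits (degrees/s): [127.2, 127.2, 147.25, 180, 180, 180].

## Interface

Orientations are given as [roll, pitch, yaw] about the fixed x, y, z axes, in that order (R = Rz(yaw) Ry(pitch) Rx(roll)).
In Python, from workcell import bot gives the robot as it stands.
- The arm moves only by the shell command python3 -m pendant 'ROWS' [FORCE]. ROWS is JSON, a list that holds one entry, the list of rows, each a list of 7 numbers: the shift along the tool's x, y, z in cm, then the turn, a rotation vector about the tool's x, y, z in rad, then the opening in per cent of the stroke, from 0 (shut) to 100 (fully open). In form: [[[dx, dy, dz, ax, ay, az, gripper], ...]]. A call has 1 to 5 rows; each row shifts and turns the pose as measured when the row begins, along the tool's axes as they then stand; what a row does not reach is not made up. A row lasts 1/12 s, in which the tool goes at most 41.7 mm and 7.16 degrees, less where a joint would pass 70% of its speed; a pose out of reach is approached as far as the arm can. A call with a gripper value outside its range is refused whole. The fingers move at their own pace and stop on an object; FORCE is the grip in N (left out, the last holds). Time passes only in rows, so rows that do not move let the fingers close. It gives the time, the measured TCP pose, the force and the opening at its end, in the units of the state.
- bot.get_obs(): the state, without advancing time (a new reading comes with each control period).
- bot.camera(name): name is "scene" or "side" or "wrist"; returns the picture (420x560x3 uint8, red, green, blue); there is no depth.
- bot.get_calibration(name): a dict with "intrinsics" (3x3 intrinsics, pixels), "pose" (4x4, takes a point from camera to world coordinates); the wrist camera has in their place "T_tool_cam" (4x4, takes a point from camera to tool coordinates, whose origin is the TCP and whose axes are the flange's). Camera axes: x right, y down, z forward; pixel columns grow to the right and rows downward; lengths in m; the calibration is good to about 2 mm. A picture is of the moment at which its call begins: read the wrist's pose just before it. get_calibration takes no time and is no camera call.
- bot.job_done(): hands the job in, once; it reports no verdict.
Trained networks look in the newest picture that a camera, given by its name, has taken for a name from the list of things; names that differ only in an ending like _2 or _b are one class to them, and where a whole thing is asked for, a point or a joint stands for the part that bears it (a point fixed in the world has none). Each returns a list of dicts, best first, with "confidence" (0 to 1); they miss things now and then, are a little off and sometimes report something else, mostly with a low value. They report only what shows in the picture. A call takes as long as a camera call. They do not tell look-alikes from the thing itself.
- bot.masks_of(camera, thing): "pixels" (420x560 bool, what is visible of it) and "extent" ([left, top, right, bottom] in pixels, round what is visible of it).
- bot.mark_of(camera, thing): "uv" ([column, row] in pixels: a listed point, or the origin of a listed thing).
The state is a dict: "time": time; "q": joint angles; "qd": joint speeds; "joint_efforts": joint torques, N m; "ee_pos": TCP position; "tcp_rot": TCP orientation; "wrist_force": force on the tool from outside, world axes, zero at the start; "torque": the same for the moment, N m; "opening": finger opening in m.
Only numpy, scipy, OpenCV 4.12 (cv2) and the standard library are available. Lean on these libraries where they do the work, as an engineer would, in place of code of your own. Each camera call takes 0.05 s, during which the arm holds its last target. There are 200 camera calls.

## Task

The two halves of the pine joint in the jig were dowelled together dry and must come apart again for gluing. Take the orange wedge from the rack and work it down into the seam's two prising notches, one end and then the other by turns, so that the loose half backs off evenly, neither end ever more than 5 mm ahead of the other, until the gap at both notches is between 8 and 15 mm. Touch the joint and the jig only with the wedge, hang the wedge back in its rack slot, and leave the things lying around where they are.

Things in the scene. Friction and masses are not known exactly. Their poses are not given: they have to be found in the camera images.
- jig: Fixed jig, grey plate 220 x 210 x 15 mm; origin on the bench, 5 mm beyond the plate's middle. x points across the seam from the clamped to the loose half, y runs along the seam. Two pine halves lie on it, each 58 (x) x 180 (y) x 50 mm, tops 65 mm above the bench. The seam lies along y somewhere between x = -8 and +8 mm: the place differs each time and is not given; find it by touch or sight.
- gap_left (a joint): Gap in m between the halves at the prising notch centred at jig y = +62 mm, 0 = closed, at most 0.03. Notch: 44 mm long along y, a funnel 14 mm wide at the top narrowing evenly to a slot 4 mm wide at 8 mm depth, slot down to 28 mm (joint closed). Opening widens it by the gap: the near (-x) half is clamped and stays, the loose half goes to +x, so the notch's middle shifts by half the gap.
- gap_right (a joint): The same at the notch centred at jig y = -62 mm. Tight dowels resist with about 8 N of friction at each notch and hold the loose half wherever it is left; the two ends open independently.
- skew (a joint): Turn of the loose half against the clamped half, in rad, positive when the right gap is the larger: (gap_right - gap_left) / 124 mm. 0.04 is 5 mm. The loose half (the paler one) is to be moved with the wedge only; gripper and arm keep off the halves and the jig. A blue strap with a yellow nut holds the near half at jig x from -100 to -28 mm, y from -15 to 15 mm, up to 86 mm above the bench.
- wedge_grip (a point): Centre of the wedge's black handle, flat sides 26 (its x) x 36 (y) x 56 mm (z up). Beneath: shoulder plate 44 x 44 x 8 mm, its underside 36 mm below this point, then the orange blade, pointing down. Held with its x across the seam. With the tip d mm below the halves' top face the gap there is 0.3 d - 3.4 mm, in practice up to 1.5 mm less. About 0.2 kg; it sticks in the seam and needs a pull.
- wedge_tip (a point): Middle of the tip edge of the wedge, 111 mm below wedge_grip. The blade is 75 mm long and 36 mm wide (y); it tapers evenly on both faces from 25.5 mm thick (x) at the shoulder to 3 mm at the tip.
- rack: Fixed wooden tool rack 90 (x) x 160 (y) x 80 mm high, origin at the centre of its underside. Two chisels stand in it at y = +55 mm, up to 115 mm above the bench.
- rack_slot (a point): Middle of the mouth of the rack's slot, at its top face 80 mm above the bench and at y = -35 mm of the rack; axes as the rack's. The slot is a through hole 30 mm in the rack's x and 42 mm in its y. The wedge hangs in it by its shoulder, blade down, wedge x along the rack's x (either way round).
- glue: Yellow glue bottle with an orange cap, 54 mm across, 140 mm tall, standing on the bench; origin at its underside. Leave alone.
- hammer: Hammer lying at the left of the bench. Leave alone.
- offcut: Pine offcut 110 x 50 x 45 mm at the far side of the bench. Leave alone.
- screwdriver: Screwdriver lying at the right of the bench. Leave alone.
- tape_measure: Yellow tape measure 70 x 40 x 65 mm at the far side of the bench. Leave alone.
There are look-alikes about, which are no part of the job. Leave any blue, purple or yellow look-alike of the rack alone.

How it is judged (in metres and radians):
On the way, in this order (a step that is already met when the one before it is completed fails the run):
1. the wedge is lifted out of the rack (z of wedge_tip in the frame of rack_slot above 0.005 m), for 0.1 s.
2. the first end is prised open by more than 2.5 mm (value of joint any of gap_left, gap_right above 0.0025 m), for 0.1 s.
3. both ends are open by more than 2.5 mm (value of joint each of gap_left, gap_right above 0.0025 m), for 0.1 s.
4. both ends are open by more than 8 mm (value of joint each of gap_left, gap_right above 0.008 m), for 0.1 s.
At the end, for the whole second after the job is handed in: The gap at both notches is between 8 and 15 mm, and the wedge hangs released in the rack slot: its tip within 10 mm of the slot's middle seen from above, its handle centre less than 40 mm above the rack's top (36 mm when its shoulder rests on it), within 0.12 rad of upright (all of step 4 and value of joint each of gap_left, gap_right below 0.015 m and horizontal distance between wedge_tip and rack_slot below 0.01 m and z of wedge_grip in the frame of rack_slot below 0.04 m and angle between wedge_grip's own z axis and vertical below 0.12 rad); the robot touches nothing.
It fails at once if one end runs more than 5 mm ahead of the other (skew over 0.041 rad either way) (value of joint skew above 0.041 rad or value of joint skew below -0.041 rad).
It fails at once if the gripper or arm pushes on something other than the wedge (over 3 N) (contact force between the arm and anything else above 3 N or (contact force between the fingers and anything else above 3 N and contact force between the fingers and wedge below 0.5 N)).
It fails at once if a bystander is disturbed (moved over 25 mm) (distance of any of glue, hammer, offcut, screwdriver, tape_measure from where it was at the start of the episode above 0.025 m).
It also fails if it takes over 72 s, if anything falls off the work surface, if the arm or the gripper's body presses on something with over 40 N, if the wrist force passes 120 N, or if a joint passes its speed limit or range.

## Working session

There is one attempt and no reset: what is moved stays moved. The work goes in short steps, Python scripts to look and compute and a shell command to move; the robot and the scene stay as the last step left them, time stands still between calls to the robot, and variables do not carry over. Pictures are saved under pics/ and viewed, about 8 in all and at most 12, crops included, and the job is handed in when it is done.

```bash
mkdir -p pics; ls; python3 - <<'E'
from workcell import bot
import cv2,numpy as np
np.set_printoptions(precision=4,suppress=True)
o=bot.get_obs();print(o['time'],o['ee_pos'],o['tcp_rot'],o['opening'])
ims=[]
for c in ['scene','side','wrist']:
    k=bot.get_calibration(c);print(c,{a:np.array(b).tolist() for a,b in k.items()})
    im=bot.camera(c)[:,:,::-1];cv2.imwrite(f'pics/{c}0.png',im)
    for t in ['jig','rack','rack_slot','wedge_grip','wedge_tip','glue']:
        for f in bot.mark_of(c,t)[:3]: print(c,t,np.array(f['uv']).round(1),round(f['confidence'],2))
E
```

```text
pics
0.0 [0.1322 0.5336 0.2306] [-179.9208   -0.0008  166.0864] 0.08532958615060883
scene {'intrinsics': [[410.95943438399365, 0.0, 275.3037843272369], [0.0, 410.95943438399365, 207.64567593253403], [0.0, 0.0, 1.0]], 'pose': [[-0.48783005491572484, 0.5648987832389656, -0.6655157415238628, 1.2771186043066927], [0.872851460756438, 0.3264278849307337, -0.36273290917009426, 0.47199243583643075], [0.01233551686282686, -0.7578484021456955, -0.6523140611614494, 0.8785674500876739], [0.0, 0.0, 0.0, 1.0]]}
scene jig [199.  221.5] 0.92
scene rack [331.6 225.8] 0.9
scene rack [303.9 265.6] 0.81
scene rack [410.8 352.7] 0.79
scene rack_slot [221.  152.5] 0.96
scene rack_slot [318.5 209. ] 0.85
scene rack_slot [392.4 184.4] 0.83
scene wedge_grip [290.6 232.6] 0.61
scene wedge_tip [196.9 221.7] 0.41
scene glue [278.8 207.8] 0.76
side {'intrinsics': [[428.37118919604177, 0.0, 278.3896539220186], [0.0, 428.37118919604177, 213.39239858119697], [0.0, 0.0, 1.0]], 'pose': [[0.9420435237019732, -0.22978552902800864, 0.24444347015309703, 0.23235165447041162], [-0.3354416365585495, -0.657592182704351, 0.67
[... 257 characters left out ...]
63
side rack_slot [224.7 346. ] 0.9
side rack_slot [283.  186.9] 0.86
side rack_slot [282.  118.4] 0.8
side wedge_grip [288.4 174.5] 0.52
side glue [234.9 255.9] 0.81
wrist {'intrinsics': [[326.8805365017283, 0.0, 276.50158884896933], [0.0, 326.8805365017283, 208.27976364486437], [0.0, 0.0, 1.0]], 'T_tool_cam': [[0.00028222096276469015, -0.9602885281524183, -0.27900871500759666, 0.07031044012931169], [0.9999999130920866, 0.00035663203048530727, -0.0002159384498358316, 0.001051663700657568], [0.0003068666607206574, -0.2790086298171741, 0.9602885453447808, -0.14100197968727635], [0.0, 0.0, 0.0, 1.0]]}
wrist rack [116.1 257.4] 0.9
wrist rack [ 77.9 400.6] 0.67
wrist rack_slot [ 46.3 295.1] 0.58
```

```bash
python3 -c "
import cv2,numpy as np
a=cv2.imread('pics/scene0.png');b=cv2.imread('pics/side0.png')
cv2.imwrite('pics/v1.png',cv2.resize(a,None,fx=1.42,fy=1.42,interpolation=2));cv2.imwrite('pics/v2.png',cv2.resize(b,None,fx=1.42,fy=1.42,interpolation=2))"
```

```text
(no output)
```

View pics/v1.png

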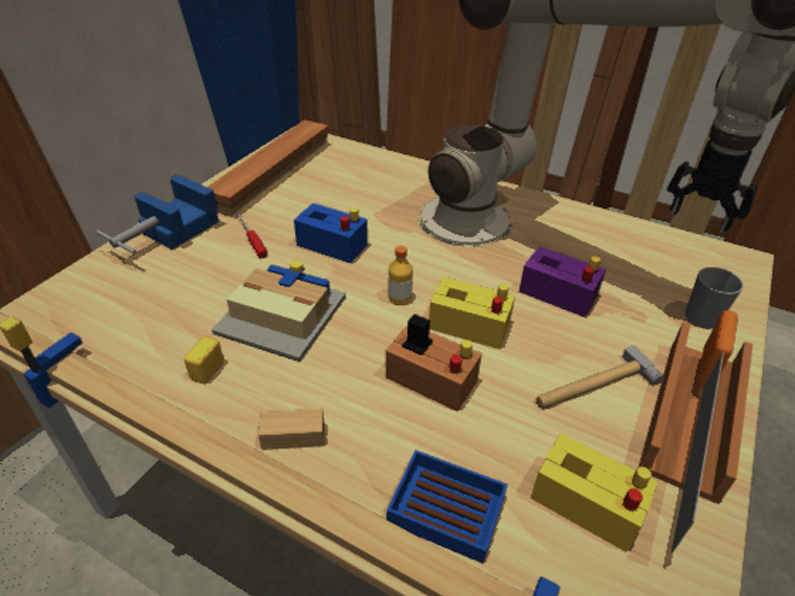

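View pics/v2.png

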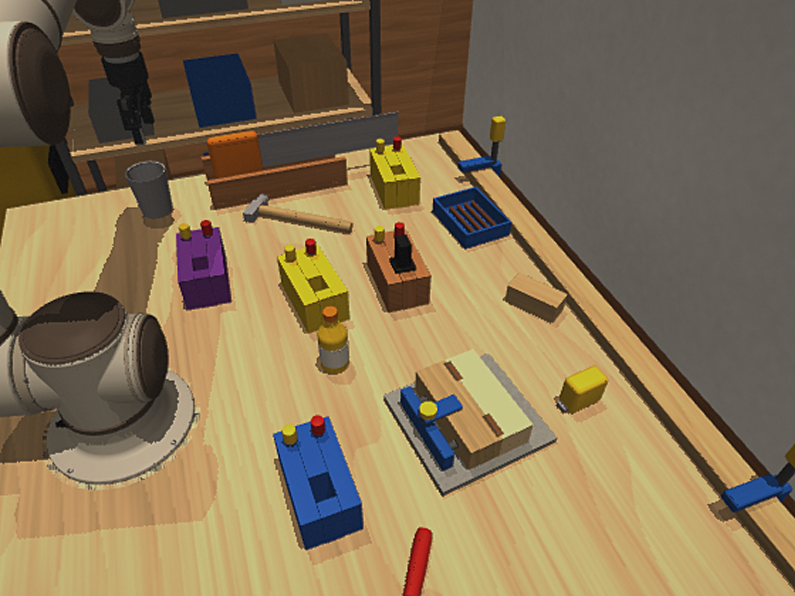

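Only the brown rack, scene (306,253) and side (280,188), holds the black-handled wedge at scene (294,235) and side (283,177). The look-alike racks are blue at scene (233,163), purple (396,197), and yellow (333,219) and (418,345). I choose the brown one. The jig is at scene (197,220), with the strap on the robot's side.

```bash
cat > h.py <<'E'
from workcell import bot
import cv2,numpy as np
from scipy.spatial.transform import Rotation as R
from scipy.optimize import least_squares
np.set_printoptions(precision=4,suppress=True)
def cam(c,obs=None):
    k=bot.get_calibration(c);K=np.array(k['intrinsics'])
    if c!='wrist': return K,np.array(k['pose'])
    T=np.eye(4);T[:3,:3]=R.from_euler('xyz',obs['tcp_rot'],degrees=True).as_matrix();T[:3,3]=obs['ee_pos']
    return K,T@np.array(k['T_tool_cam'])
def onz(KT,uv,z):
    K,T=KT;d=T[:3,:3]@np.linalg.solve(K,[uv[0],uv[1],1]);return T[:3,3]+d*(z-T[2,3])/d[2]
def proj(KT,p):
    K,T=KT;p=np.atleast_2d(p);q=(p-T[:3,3])@T[:3,:3];q=q@K.T;return q[:,:2]/q[:,2:]
def tri(obsl):
    f=lambda p:np.concatenate([proj(kt,p)[0]-uv for kt,uv in obsl])
    s=least_squares(f,[.45,.1,.1]);return s.x,np.abs(s.fun).max()
def st():
    o=bot.get_obs();print(round(o['time'],2),o['ee_pos'],o['tcp_rot'],'F',np.array(o['wrist_force']),'T',np.array(o['torque']),'op',round(o['opening'],4));return o
E
python3 - <<'E'
from h import *
S,D=cam('scene'),cam('side')
s=1/1.42
print('grip',tri([(S,np.array([418,334])*s),(D,np.array([402,252])*s)]))
print('wr grip top',tri([(S,np.array([419,318])*s),(D,np.array([402,238])*s)]))
print('red',tri([(S,np.array([456,362])*s),(D,np.array([399,230])*s)]))
print('yel',tri([(S,np.array([467,349])*s),(D,np.array([379,235])*s)]))
for n,l,c,z in [('rack top D',[(367,238),(404,227),(430,277),(392,286)],D,.08),('rack top S',[(387,358),(408,327),(479,360),(467,386)],S,.08),
 ('plate D',[(385,398),(486,355),(556,437),(444,492)],D,.015),('plate S',[(214,335),(293,353),(346,290)],S,.015),
 ('seam D',[(444,362),(503,444)],D,.065),('halves D',[(417,362),(474,350),(532,432),(474,467)],D,.065)]:
    print(n,*[onz(c,np.array(p)*s,z)[:2] for p in l])
E
```

```text
grip (array([0.5639, 0.1439, 0.1096]), np.float64(0.47538848832499525))
wr grip top (array([0.5617, 0.142 , 0.1473]), np.float64(0.1407886305250372))
red (array([0.5861, 0.2305, 0.0982]), np.float64(0.4744917730533871))
yel (array([0.5426, 0.2334, 0.0942]), np.float64(0.5236578036119113))
rack top D [0.5219 0.2473] [0.609  0.2576] [0.6014 0.0884] [0.522  0.0884]
rack top S [0.6235 0.1096] [0.5304 0.1045] [0.5426 0.2606] [0.6117 0.2664]
plate D [ 0.4378 -0.1147] [ 0.6485 -0.0831] [ 0.6799 -0.2847] [ 0.4655 -0.3145]
plate S [ 0.6933 -0.2657] [ 0.6532 -0.092 ] [ 0.4326 -0.1055]
seam D [ 0.5481 -0.111 ] [ 0.5698 -0.2944]
halves D [ 0.5036 -0.0954] [ 0.6093 -0.103 ] [ 0.623  -0.2899] [ 0.5104 -0.3159]
```

```bash
cat >> h.py <<'E'
def plan(p1,yaw1,n,o=None):
    "rows from the present pose to p1, yaw1 (tool down), n rows"
    o=o or bot.get_obs();p=np.array(o['ee_pos']);M=R.from_euler('xyz',o['tcp_rot'],degrees=True)
    G=R.from_euler('xyz',[180,0,yaw1],degrees=True);rv=(M.inv()*G).as_rotvec()
    for i in range(n):
        Mi=M*R.from_rotvec(rv*i/n);d=Mi.inv().apply((np.array(p1)-p)/n)*100
        print([round(float(v),2) for v in d]+[round(float(v),3) for v in rv/n])
E
python3 -c "
from h import *
plan([.563,.11,.27],90,15)"
```

```text
[-3.47, -2.05, -0.26, -0.0, 0.0, 0.089]
[-3.63, -1.74, -0.26, -0.0, 0.0, 0.089]
[-3.77, -1.41, -0.26, -0.0, 0.0, 0.089]
[-3.88, -1.07, -0.26, -0.0, 0.0, 0.089]
[-3.96, -0.72, -0.26, -0.0, 0.0, 0.089]
[-4.01, -0.37, -0.26, -0.0, 0.0, 0.089]
[-4.03, -0.01, -0.26, -0.0, 0.0, 0.089]
[-4.01, 0.34, -0.26, -0.0, 0.0, 0.089]
[-3.97, 0.7, -0.26, -0.0, 0.0, 0.089]
[-3.89, 1.04, -0.26, -0.0, 0.0, 0.089]
[-3.78, 1.38, -0.26, -0.0, 0.0, 0.089]
[-3.65, 1.71, -0.26, -0.0, 0.0, 0.089]
[-3.48, 2.03, -0.26, -0.0, 0.0, 0.089]
[-3.29, 2.33, -0.26, -0.0, 0.0, 0.089]
[-3.07, 2.61, -0.26, -0.0, 0.0, 0.089]
```

```bash

python3 -m pendant '[[[-3.5,-2.0,-0.3,0,0,0.09,100],[-3.6,-1.7,-0.3,0,0,0.09,100],[-3.8,-1.4,-0.3,0,0,0.09,100],[-3.9,-1.1,-0.3,0,0,0.09,100],[-4.0,-0.7,-0.3,0,0,0.09,100]]]' 120
python3 -m pendant '[[[-4.0,-0.4,-0.3,0,0,0.09,100],[-4.0,0,-0.3,0,0,0.09,100],[-4.0,0.3,-0.3,0,0,0.09,100],[-4.0,0.7,-0.3,0,0,0.09,100],[-3.9,1.0,-0.3,0,0,0.09,100]]]'
python3 -m pendant '[[[-3.8,1.4,-0.3,0,0,0.09,100],[-3.6,1.7,-0.3,0,0,0.09,100],[-3.5,2.0,-0.3,0,0,0.09,100],[-3.3,2.3,-0.3,0,0,0.09,100],[-3.1,2.6,-0.3,0,0,0.09,100]]]'
python3 -c "
from h import *
st();plan([.563,.11,.27],90,5)"
```

```text
time: 1.47
ee_pos: [0.2753, 0.392, 0.2439]
tcp_rot: [-179.9, -0.0, 140.1]
wrist_force: [0.3, 0.3, 0.3]
opening: 0.0853
time: 1.88
ee_pos: [0.4178, 0.2404, 0.2604]
tcp_rot: [180.0, -0.0, 113.0]
wrist_force: [-0.1, 0.6, -0.1]
opening: 0.0855
time: 2.3
ee_pos: [0.5555, 0.0848, 0.277]
tcp_rot: [179.8, -0.1, 85.9]
wrist_force: [0.3, 0.9, 0.8]
opening: 0.0854
2.3 [0.5555 0.0848 0.277 ] [179.8149  -0.1001  85.8689] F [0.2724 0.9166 0.8095] T [ 0.014  -0.0799  0.0321] op 0.0854
[0.51, 0.11, 0.14, 0.001, -0.0, -0.014]
[0.51, 0.12, 0.14, 0.001, -0.0, -0.014]
[0.51, 0.13, 0.14, 0.001, -0.0, -0.014]
[0.51, 0.14, 0.14, 0.001, -0.0, -0.014]
[0.51, 0.14, 0.14, 0.001, -0.0, -0.014]
```

Correct to about y = 0.11, then take a wrist look.

```bash

python3 -m pendant '[[[1.3,0.3,0,0,0,-0.03,100],[1.2,0.4,0,0,0,-0.03,100],[0,0,0,0,0,0,100],[0,0,0,0,0,0,100]]]'
python3 - <<'E'
from h import *
o=st();im=bot.camera('wrist')[:,:,::-1];cv2.imwrite('pics/v3.png',cv2.resize(im,None,fx=1.42,fy=1.42))
for t in ['wedge_grip','rack_slot','rack']:
    for f in bot.mark_of('wrist',t)[:3]: print(t,np.array(f['uv']).round(1),round(f['confidence'],2))
E
```

```text
time: 2.63
ee_pos: [0.569, 0.1028, 0.2754]
tcp_rot: [179.9, 0.0, 88.6]
wrist_force: [-0.3, -1.1, 0.1]
opening: 0.0854
2.63 [0.569  0.1028 0.2754] [179.8667   0.0135  88.6038] F [-0.3291 -1.0839  0.0887] T [ 0.0734  0.0193 -0.0213] op 0.0854
wedge_grip [452.1 227.8] 0.29
rack_slot [ 98.3 147. ] 0.89
rack [ 99.9 394.1] 0.75
rack [121.3 110.2] 0.66
rack [271.1 114.2] 0.62
```

View pics/v3.png

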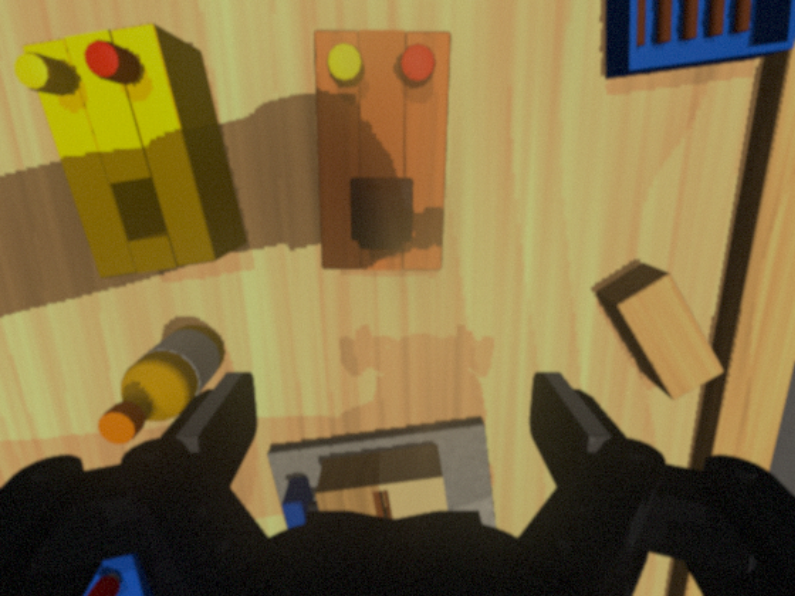

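The wrist view shows the brown rack, top corners v3 (315,31), (450,31), (442,269), (322,269), with the wedge's handle and shoulder at (350–413,178–250). The bottle (160,370) is to its left, and the jig's notch and seam show at the bottom (382,500). The choice of rack is confirmed.

```bash

python3 - <<'E'
from h import *
o=bot.get_obs();W=cam('wrist',o);s=1/1.42
P=[onz(W,np.array(p)*s,.08)[:2] for p in [(315,31),(450,31),(442,269),(322,269)]]
print('rack',*P,'c',np.mean(P,0))
for v in (P[0]-P[3],P[1]-P[2]): print(np.degrees(np.arctan2(-v[0],v[1])),np.linalg.norm(v))
im=cv2.imread('pics/v3.png').astype(int)[170:260,310:450]
m=(im.max(2)<60).astype(np.uint8)
n,l,stt,c=cv2.connectedComponentsWithStats(m);i=1+np.argmax(stt[1:,4]);print(stt[i],c[i])
g=im.max(2);print(g[45,30:120:3]);print(g[::4,70])
for z in(.088,.144):print(z,*[onz(W,np.array(p)*s,z)[:2] for p in[(350,178),(413,178),(413,250),(350,250),(381,214)]])
D=cam('side');pl=[onz(D,np.array(p)*s,.015)[:2] for p in [(385,398),(556,437),(444,492)]]
E
```

```text
rack [0.5234 0.2565] [0.6109 0.2545] [0.6065 0.0964] [0.5174 0.0987] c [0.5645 0.1765]
-2.166078581933002 0.15798264611933632
-1.5610457305371659 0.15811886922319335
[ 41   9  18  68 856] [48.5444 41.8341]
[ 99 100  96  92  52  49  50  53  58  60  65  61  70  72  75  81  82  82
  82  87  83  87  89  90 101 119 118 120 118 120]
[107 108  86  79  75  78  76  74  73  76  74  73  72  72  71  74  73  75
  74  76  90  95 118]
0.088 [0.5421 0.1639] [0.5854 0.1629] [0.5848 0.1128] [0.5396 0.1139] [0.5626 0.1389]
0.144 [0.5469 0.1657] [0.5829 0.1649] [0.5824 0.1233] [0.5449 0.1242] [0.564 0.145]
```

```bash

python3 -m pendant '[[[2.0,-0.3,0.5,0,0,0,100],[2.0,-0.4,1.0,0,0,0.01,100],[0,0,2,0,0,0,100],[0,0,2,0,0,0,100],[0,0,0,0,0,0,100]]]'
python3 -c "
from h import *
o=st();plan([.5633,.1415,.10],88.1,5)"
```

```text
time: 3.25
ee_pos: [0.5606, 0.1469, 0.2222]
tcp_rot: [179.5, -0.1, 88.2]
wrist_force: [-0.9, -0.6, -0.5]
opening: 0.0854
3.25 [0.5606 0.1469 0.2222] [179.5095  -0.0765  88.2178] F [-0.8508 -0.5503 -0.4558] T [-0.0314  0.0292  0.0002] op 0.0854
[-0.11, 0.04, 2.44, 0.002, -0.0, 0.0]
[-0.11, 0.04, 2.44, 0.002, -0.0, 0.0]
[-0.11, 0.04, 2.44, 0.002, -0.0, 0.0]
[-0.11, 0.05, 2.44, 0.002, -0.0, 0.0]
[-0.11, 0.05, 2.44, 0.002, -0.0, 0.0]
```

```bash

python3 -m pendant '[[[-0.5,0.2,1.5,0.008,0,0,100],[0,0,2,0,0,0,100],[0,0,2,0,0,0,100],[0,0,0,0,0,0,100],[0,0,0,0,0,0,100]]]'
python3 -c "
from h import *
o=st();plan([.5633,.1415,.10],88.1,1)"
```

```text
time: 3.67
ee_pos: [0.5613, 0.1431, 0.1714]
tcp_rot: [179.7, -0.1, 88.4]
wrist_force: [-0.6, 0.4, 0.5]
opening: 0.0858
3.67 [0.5613 0.1431 0.1714] [179.7177  -0.1413  88.4166] F [-0.6357  0.4193  0.5311] T [ 0.0176  0.0148 -0.0267] op 0.0858
[-0.17, 0.16, 7.14, 0.005, -0.002, 0.006]
```

```bash

python3 -m pendant '[[[-0.2,0.2,2,0.005,-0.002,0,100],[0,0,2,0,0,0,100],[0,0,2,0,0,0,100],[0,0,0.9,0,0,0,100],[0,0,0,0,0,0,100]]]'
python3 -c "
from h import *
o=st();plan([.5633,.1415,.10],88.1,1)"
```

```text
time: 4.08
ee_pos: [0.5665, 0.1422, 0.1111]
tcp_rot: [179.4, -0.2, 88.5]
wrist_force: [-0.8, -1.1, -0.6]
opening: 0.0855
4.08 [0.5665 0.1422 0.1111] [179.3702  -0.1956  88.4666] F [-0.8465 -1.0768 -0.6401] T [-0.0045  0.0103 -0.0117] op 0.0855
[-0.08, -0.33, 1.11, 0.011, -0.003, 0.006]
```

```bash

python3 -m pendant '[[[-0.1,-0.3,1,0.01,-0.003,0,100],[0,0,0,0,0,0,100]]]'
python3 -m pendant '[[[0,0,0,0,0,0,20],[0,0,0,0,0,0,0],[0,0,0,0,0,0,0],[0,0,0,0,0,0,0],[0,0,0,0,0,0,0]]]' 120
python3 -m pendant '[[[0,0,0,0,0,0,0],[0,0,0,0,0,0,0],[0,0,0,0,0,0,0]]]' 120
python3 -c "
from h import *
o=st()"
```

```text
time: 4.25
ee_pos: [0.5642, 0.1415, 0.1034]
tcp_rot: [179.8, -0.1, 88.5]
wrist_force: [-0.2, -0.2, -0.2]
opening: 0.0852
time: 4.67
ee_pos: [0.5652, 0.142, 0.1074]
tcp_rot: [179.6, -0.1, 88.5]
wrist_force: [-15.8, -0.9, 11.5]
opening: 0.0256
time: 4.92
ee_pos: [0.5648, 0.142, 0.1076]
tcp_rot: [179.7, -0.1, 88.5]
wrist_force: [-0.5, -0.4, 0.0]
opening: 0.0247
4.92 [0.5648 0.142  0.1076] [179.6826  -0.1259  88.4846] F [-0.4638 -0.4256  0.0418] T [0.0126 0.1528 0.0122] op 0.0247
```

```bash

python3 -m pendant '[[[0,0,-1.5,0,0,0,0],[0,0,-3,0,0,0,0],[0,0,-3,0,0,0,0],[0,0,-3,0,0,0,0],[0,0,-3,0,0,0,0]]]'
python3 -m pendant '[[[0,0,-1.5,0,0,0,0],[0,0,0,0,0,0,0]]]'
python3 -c "
from h import *
o=st();plan([.577,-.305,.27],98.3,12)"
```

```text
time: 5.33
ee_pos: [0.5611, 0.1408, 0.2373]
tcp_rot: [-179.5, 0.1, 88.5]
wrist_force: [1.3, 0.7, -2.1]
opening: 0.0247
time: 5.5
ee_pos: [0.5627, 0.1411, 0.2591]
tcp_rot: [-179.9, 0.0, 88.5]
wrist_force: [0.7, 0.1, -2.1]
opening: 0.0245
5.5 [0.5627 0.1411 0.2591] [-179.9247    0.0255   88.4768] F [ 0.6692  0.1365 -2.1222] T [ 0.0045 -0.0777 -0.0363] op 0.0245
[-3.71, 0.22, -0.09, -0.0, 0.0, -0.014]
[-3.72, 0.16, -0.09, -0.0, 0.0, -0.014]
[-3.72, 0.11, -0.09, -0.0, 0.0, -0.014]
[-3.72, 0.06, -0.09, -0.0, 0.0, -0.014]
[-3.72, 0.01, -0.09, -0.0, 0.0, -0.014]
[-3.72, -0.05, -0.09, -0.0, 0.0, -0.014]
[-3.72, -0.1, -0.09, -0.0, 0.0, -0.014]
[-3.72, -0.15, -0.09, -0.0, 0.0, -0.014]
[-3.71, -0.21, -0.09, -0.0, 0.0, -0.014]
[-3.71, -0.26, -0.09, -0.0, 0.0, -0.014]
[-3.71, -0.31, -0.09, -0.0, 0.0, -0.014]
[-3.7, -0.37, -0.09, -0.0, 0.0, -0.014]
```

Weight −2.1 N: the wedge is held. Go to a viewing pose beside the jig.

```bash

python3 -m pendant '[[[-2,0.2,-0.1,0,0,-0.015,0],[-3.7,0.2,-0.1,0,0,-0.015,0],[-3.7,0.1,-0.1,0,0,-0.015,0],[-3.7,0.1,-0.1,0,0,-0.015,0],[-3.7,0,-0.1,0,0,-0.015,0]]]'
python3 -m pendant '[[[-3.7,0,-0.1,0,0,-0.015,0],[-3.7,-0.1,-0.1,0,0,-0.015,0],[-3.7,-0.1,-0.1,0,0,-0.015,0],[-3.7,-0.2,-0.1,0,0,-0.015,0],[-3.7,-0.2,-0.1,0,0,-0.015,0]]]'
python3 -m pendant '[[[-2.5,-0.2,-0.1,0,0,-0.015,0],[-1.5,-0.2,0,0,0,-0.015,0],[0,0,0,0,0,0,0],[0,0,0,0,0,0,0],[0,0,0,0,0,0,0]]]'
python3 - <<'E'
from h import *
o=st();im=bot.camera('wrist')[:,:,::-1];cv2.imwrite('pics/w4.png',im);cv2.imwrite('pics/v4.png',cv2.resize(im,None,fx=1.42,fy=1.42))
for c in ('scene','side'):
    x=bot.camera(c)[:,:,::-1];cv2.imwrite(f'pics/{c}4.png',x)
E
```

```text
time: 5.92
ee_pos: [0.5711, -0.0257, 0.2585]
tcp_rot: [-179.8, -0.1, 93.6]
wrist_force: [0.5, -0.7, -2.5]
opening: 0.0249
time: 6.33
ee_pos: [0.5808, -0.2195, 0.2553]
tcp_rot: [-179.5, -0.2, 98.1]
wrist_force: [-0.2, -0.6, -1.6]
opening: 0.0248
time: 6.75
ee_pos: [0.5809, -0.2702, 0.246]
tcp_rot: [-179.0, -0.5, 99.4]
wrist_force: [0.8, 0.9, -1.8]
opening: 0.0247
6.75 [ 0.5809 -0.2702  0.246 ] [-178.9511   -0.4789   99.4479] F [ 0.7562  0.8824 -1.8099] T [-0.0027 -0.0322  0.0022] op 0.0247
```

View pics/v4.png

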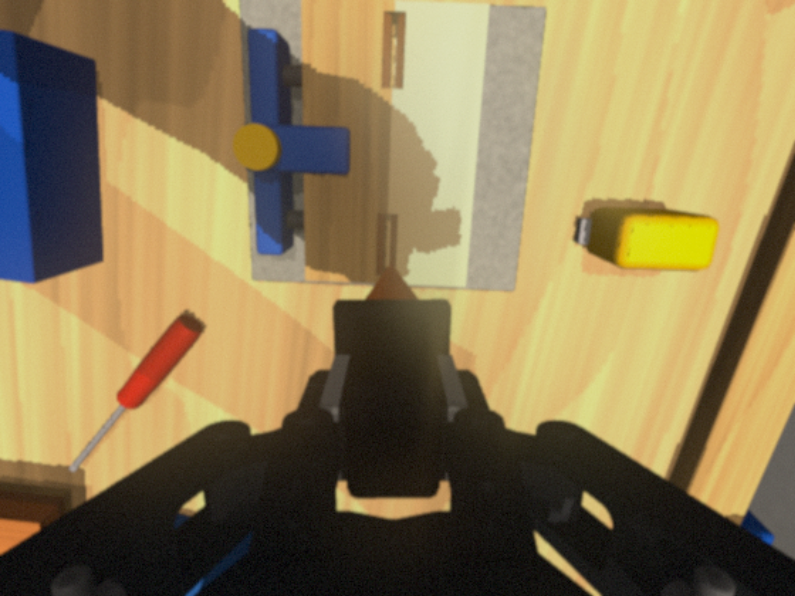

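```bash

python3 - <<'E'
from h import *
o=bot.get_obs();W=cam('wrist',o);s=1/1.42
Q=lambda l,z:[onz(W,np.array(p)*s,z)[:2] for p in l]
pl=Q([(545,7),(515,291),(252,279)],.015)
print('plate',*pl);v=pl[0]-pl[1];u=pl[1]-pl[2]
print(np.degrees(np.arctan2(-v[0],v[1])),np.linalg.norm(v),np.degrees(np.arctan2(u[1],u[0])),np.linalg.norm(u))
mid=(pl[0]+pl[2])/2;print('platemid',mid)
nl=Q([(384,12),(406,12),(403,88),(383,88)],.065);nr=Q([(378,214),(397,214)],.065)
print('notchL',*nl,np.mean(nl,0));print('notchR',*nr)
hv=Q([(490,5),(467,289)],.065);print('loose outer edge',*hv)
# expected tip and handle in the picture
M=R.from_euler('xyz',o['tcp_rot'],degrees=True).as_matrix();p=np.array(o['ee_pos'])
t=[p+M@np.array(x) for x in ([.018,0,.1026],[-.018,0,.1026],[.018,.0,.105],[.022,.022,.0276],[.022,-.022,.0276],[.022,.022,.0196],[.022,-.022,.0196])]
print(proj(W,np.array(t))/s)
im=cv2.imread('pics/w4.png');c=im[0:210,230:350];cv2.imwrite('pics/c4.png',cv2.resize(c,None,fx=2.85,fy=2.85,interpolation=cv2.INTER_CUBIC))
E
```

```text
plate [ 0.655  -0.0763] [ 0.6834 -0.2828] [ 0.4662 -0.31  ]
7.830170493574137 0.20846621526681128 7.116461382976086 0.21887618606897535
platemid [ 0.5606 -0.1931]
notchL [ 0.5469 -0.1114] [ 0.5603 -0.1092] [ 0.566  -0.1522] [ 0.5533 -0.1543] [ 0.5566 -0.1318]
notchR [ 0.5628 -0.2341] [ 0.5757 -0.2319]
loose outer edge [ 0.6106 -0.0971] [ 0.6344 -0.2761]
[[390.9003 264.8435]
 [390.9496 328.0209]
 [390.9145 263.8898]
 [448.3633 297.1068]
 [332.1407 297.088 ]
 [450.9191 303.3327]
 [329.3832 303.3138]]
```

View pics/c4.png

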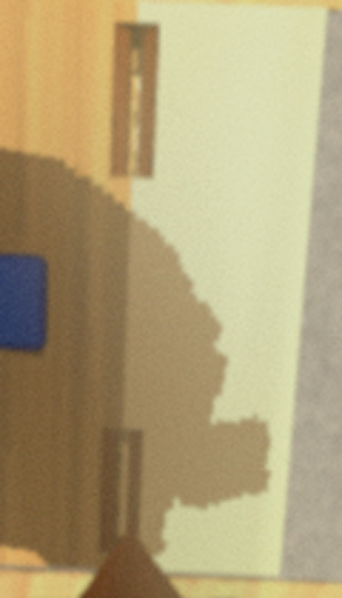

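The picture shows the far notch at v4 (384–405,12–88), the near notch from (378–397,214) on, and the wedge tip at (390,263), within about 1 mm of my hold model (tip 102.6 mm below the TCP). From this, left notch ≈ (0.5566,−0.1318), right ≈ (0.5724,−0.2548), jig yaw ≈ 7.4°. I'll start on the right.

```bash

python3 -m pendant '[[[1.4,-1.0,1.5,-0.018,-0.009,0.036,0],[0,0,1.5,0,0,0,0],[0,0,1.5,0,0,0,0],[0,0,0,0,0,0,0]]]' | head -3
python3 -c "
from h import *
o=st();plan([.5724,-.2548,.18],97.4,1)"
```

```text
time: 7.23
ee_pos: [0.5692, -0.2526, 0.1996]
tcp_rot: [180.0, 0.1, 97.7]
7.23 [ 0.5692 -0.2526  0.1996] [179.9526   0.0566  97.6501] F [-0.2201 -0.4946 -3.2605] T [0.0726 0.035  0.0303] op 0.0245
[-0.26, 0.29, 1.96, 0.001, 0.001, 0.004]
```

```bash

python3 -m pendant '[[[-0.2,0.3,1.2,0,0,0.004,0],[0,0,1.2,0,0,0,0],[0,0,0,0,0,0,0],[0,0,0,0,0,0,0]]]' | head -3
python3 - <<'E'
from h import *
o=st();plan([.5724,-.2548,.1600],97.4,1)
im=bot.camera('wrist')[:,:,::-1];W=cam('wrist',o);cv2.imwrite('pics/c5.png',cv2.resize(im[60:240,190:370],None,fx=3,fy=3,interpolation=cv2.INTER_CUBIC))
M=R.from_euler('xyz',o['tcp_rot'],degrees=True).as_matrix();p=np.array(o['ee_pos'])
print((proj(W,p+M@np.array([.018,0,.1026]))-[190,60])*3)
print((proj(W,np.array([[.5724,-.2548,.065],[.5566,-.1318,.065]]))-[190,60])*3)
E
```

```text
time: 7.57
ee_pos: [0.5739, -0.2525, 0.1761]
tcp_rot: [179.8, 0.1, 97.6]
7.57 [ 0.5739 -0.2525  0.1761] [179.7987   0.1435  97.5667] F [-0.4034  0.5683 -1.8165] T [ 0.0584  0.0234 -0.0022] op 0.0249
[-0.2, -0.19, 1.61, 0.004, 0.002, 0.003]
[[256.0657 379.7209]]
[[248.0399 445.3041]
 [248.7406 -67.2782]]
```

View pics/c5.png

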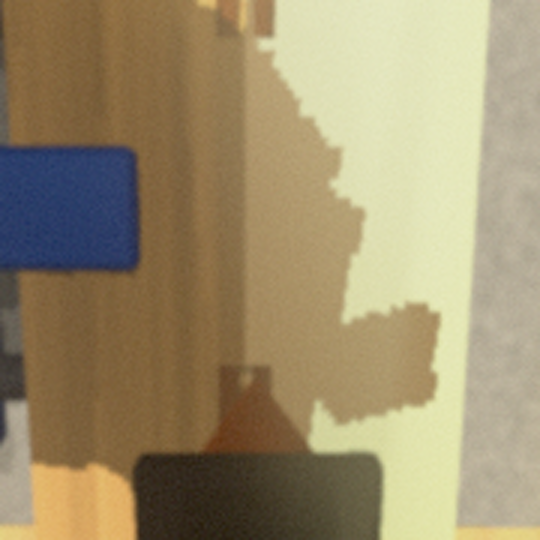

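The crop shows the right notch's end edge at (220–272,367), the seam at column 246, and the tip apex at about (257,377). Shifting 2 mm toward the robot agrees with the computed move, so I'm going in.

```bash

python3 -m pendant '[[[-0.2,-0.2,0.8,0.004,0.002,0.003,0],[0,0,0,0,0,0,0],[0,0,0,0,0,0,0]]]' | head -3
python3 -c "
from h import *
o=st();plan([.5724,-.2548,.158],97.4,1)"
```

```text
time: 7.87
ee_pos: [0.5727, -0.2554, 0.1686]
tcp_rot: [180.0, 0.1, 97.4]
7.87 [ 0.5727 -0.2554  0.1686] [179.9682   0.0677  97.369 ] F [-0.2255 -0.5395 -2.011 ] T [0.0063 0.0607 0.0267] op 0.0248
[0.07, -0.02, 1.06, 0.001, 0.001, -0.001]
```

```bash

python3 -m pendant '[[[0,0,0.7,0,0,0,0],[0,0,0.5,0,0,0,0],[0,0,0,0,0,0,0]]]' | head -5
python3 -m pendant '[[[0,0,0.5,0,0,0,0],[0,0,0,0,0,0,0]]]' | head -5
python3 -c "
from h import *
o=st();plan([.5724,-.2548,.1426],97.4,1)"
```

```text
time: 8.12
ee_pos: [0.5721, -0.2563, 0.1568]
tcp_rot: [180.0, 0.2, 97.3]
wrist_force: [-1.0, 0.1, -3.1]
opening: 0.0248
time: 8.28
ee_pos: [0.5721, -0.2566, 0.1521]
tcp_rot: [179.9, 0.2, 97.3]
wrist_force: [1.0, 0.1, -10.0]
opening: 0.0246
8.28 [ 0.5721 -0.2566  0.1521] [179.9347   0.2     97.2984] F [  0.9837   0.066  -10.0415] T [ 0.0297 -0.3775  0.018 ] op 0.0246
[0.17, 0.05, 0.95, 0.001, 0.003, -0.002]
```

```bash

python3 -m pendant '[[[0.1,0,0.3,0,0,0,0],[0,0,0,0,0,0,0],[0,0,0,0,0,0,0]]]' | head -5
python3 -m pendant '[[[0,0,0.3,0,0,0,0],[0,0,0,0,0,0,0],[0,0,0,0,0,0,0]]]' | head -5
python3 -c "
from h import *
o=st();plan([.5734,-.2548,.1426],97.4,1)"
```

```text
time: 8.53
ee_pos: [0.5723, -0.2561, 0.1499]
tcp_rot: [179.8, 0.3, 97.3]
wrist_force: [-1.4, -0.5, 0.7]
opening: 0.0246
time: 8.78
ee_pos: [0.5725, -0.2562, 0.1478]
tcp_rot: [179.8, 0.4, 97.3]
wrist_force: [-0.9, -0.4, 0.8]
opening: 0.0249
8.78 [ 0.5725 -0.2562  0.1478] [179.7619   0.3717  97.3077] F [-0.9461 -0.3857  0.8171] T [-0.165   0.3271  0.0901] op 0.0249
[0.13, 0.11, 0.52, 0.004, 0.006, -0.002]
```

```bash

python3 -m pendant '[[[0,0.05,0.3,0,0.004,0,0],[0,0,0,0,0,0,0],[0,0,0,0,0,0,0]]]' | head -5
python3 -m pendant '[[[0,0.05,0.25,0,0,0,0],[0,0,0,0,0,0,0],[0,0,0,0,0,0,0]]]' | head -5
python3 - <<'E'
from h import *
o=st();plan([.5734,-.2548,.1426],97.4,1)
for c in('wrist','side','scene'):
    im=bot.camera(c)[:,:,::-1];cv2.imwrite(f'pics/{c}6.png',im)
D=cam('side');print(proj(D,np.array([[.5724,-.2548,.065],[.5566,-.1318,.065]])))
E
```

```text
time: 9.03
ee_pos: [0.5728, -0.2564, 0.1455]
tcp_rot: [179.8, 0.2, 97.3]
wrist_force: [-0.9, -1.5, 1.5]
opening: 0.0249
time: 9.28
ee_pos: [0.5731, -0.2565, 0.1438]
tcp_rot: [179.8, 0.2, 97.3]
wrist_force: [-2.2, -0.3, 0.8]
opening: 0.0245
9.28 [ 0.5731 -0.2565  0.1438] [179.7554   0.2274  97.3023] F [-2.2006 -0.3014  0.7609] T [-0.1468  0.4511  0.0914] op 0.0245
[0.17, 0.05, 0.12, 0.004, 0.004, -0.002]
[[347.2988 298.1185]
 [319.1803 260.1887]]
```

```bash
python3 -c "
import cv2,numpy as np
a=cv2.imread('pics/wrist6.png')[60:260,190:370];b=cv2.imread('pics/side6.png')[230:345,260:400]
a=cv2.resize(a,(400,444),interpolation=2);b=cv2.resize(b,(400,329),interpolation=2)
b=cv2.copyMakeBorder(b,0,115,0,0,0);cv2.imwrite('pics/c6.png',np.hstack([a,b]))"
```

```text
(no output)
```

View pics/c6.png

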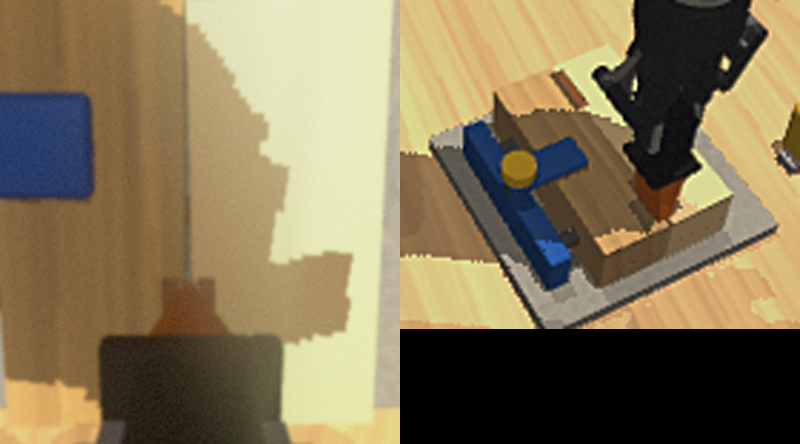

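The dark seam line widens toward the wedge. The notch is about 16.6 mm wide at its inner end, against 14 closed, so gap_right ≈ 3.2 mm. I'll go a little deeper, pull out, and move to the left notch.

```bash

python3 -m pendant '[[[0,0.03,0.2,0,0.003,0,0],[0,0,0,0,0,0,0],[0,0,0,0,0,0,0]]]' | head -5
python3 -m pendant '[[[0,0,-0.6,0,0,0,0],[0,0,-1,0,0,0,0],[0,0,-1.5,0,0,0,0],[0,0,-1.5,0,0,0,0],[0,0,0,0,0,0,0]]]' | head -5
python3 -c "
from h import *
o=st();plan([.5566,-.1318,.188],97.4,4)"
```

```text
time: 9.68
ee_pos: [0.5733, -0.2567, 0.1426]
tcp_rot: [179.7, 0.1, 97.3]
wrist_force: [-1.8, -0.5, 0.1]
opening: 0.0246
time: 10.1
ee_pos: [0.5736, -0.2558, 0.1909]
tcp_rot: [179.7, -0.0, 97.3]
wrist_force: [1.1, -0.9, -1.7]
opening: 0.0245
10.1 [ 0.5736 -0.2558  0.1909] [179.7285  -0.0395  97.3052] F [ 1.1004 -0.8634 -1.7485] T [-0.0093 -0.0298 -0.0174] op 0.0245
[3.13, -0.03, 0.07, 0.001, -0.0, -0.0]
[3.13, -0.03, 0.07, 0.001, -0.0, -0.0]
[3.13, -0.02, 0.07, 0.001, -0.0, -0.0]
[3.13, -0.02, 0.07, 0.001, -0.0, -0.0]
```

```bash

python3 -m pendant '[[[2,0,0,0,0,0,0],[3.5,0,0,0.004,0,0,0],[3.5,0,0,0,0,0,0],[2.5,0,0,0,0,0,0],[0,0,0,0,0,0,0]]]' | head -3
python3 -m pendant '[[[0,0,0,0,0,0,0],[0,0,0,0,0,0,0]]]' | head -3
python3 - <<'E'
from h import *
o=st();plan([.5566,-.1318,.168],97.4,1)
im=bot.camera('wrist')[:,:,::-1];W=cam('wrist',o);cv2.imwrite('pics/wrist7.png',im)
M=R.from_euler('xyz',o['tcp_rot'],degrees=True).as_matrix();p=np.array(o['ee_pos'])
print(proj(W,p+M@np.array([.018,0,.1026])),proj(W,np.array([[.5566,-.1318,.065]])))
E
```

```text
time: 10.52
ee_pos: [0.5599, -0.1395, 0.1912]
tcp_rot: [179.7, -0.0, 97.0]
time: 10.68
ee_pos: [0.5601, -0.138, 0.1914]
tcp_rot: [179.7, -0.0, 97.2]
10.68 [ 0.5601 -0.138   0.1914] [179.6894  -0.0077  97.194 ] F [ 0.3791 -0.545  -2.4774] T [0.0431 0.01   0.0393] op 0.0247
[0.66, -0.29, 2.34, 0.005, -0.0, -0.004]
[[275.3661 186.5776]] [[271.4039 193.7272]]
```

```bash

python3 - <<'E'
from h import *
im=cv2.imread('pics/wrist7.png');c=im[120:240,215:335]
cv2.imwrite('pics/c7.png',cv2.resize(c,None,fx=4,fy=4,interpolation=2))
E
python3 -m pendant '[[[0.65,-0.3,1.0,0.005,0,-0.003,0],[0,0,0.7,0,0,0,0],[0,0,0,0,0,0,0],[0,0,0,0,0,0,0]]]' | head -3
python3 -c "
from h import *
o=st();plan([.5566,-.1318,.16],97.4,1)"
```

```text
time: 11.07
ee_pos: [0.5571, -0.1355, 0.1733]
tcp_rot: [180.0, 0.0, 97.1]
11.07 [ 0.5571 -0.1355  0.1733] [179.9567   0.0303  97.1388] F [ 0.0904  0.6392 -2.1657] T [ 0.0055  0.0191 -0.0359] op 0.0244
[0.37, -0.0, 1.33, 0.001, 0.001, -0.005]
```

View pics/c7.png

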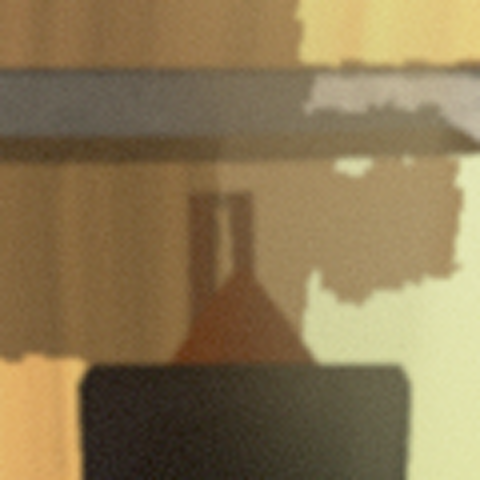

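The tip is at (275.8,186.3) against (275.4,186.6) predicted, so the wedge hasn't slipped in the grip. Next the left notch.

```bash

python3 -m pendant '[[[0.4,-0.05,0.5,0,0,-0.005,0],[0,0,0,0,0,0,0],[0,0,0,0,0,0,0]]]' | head -3
python3 -c "
from h import *
o=st();plan([.5566,-.1318,.155],97.4,1)"
```

```text
time: 11.32
ee_pos: [0.5563, -0.1328, 0.1679]
tcp_rot: [180.0, 0.0, 97.3]
11.32 [ 0.5563 -0.1328  0.1679] [179.9579   0.037   97.3384] F [ 0.1121  0.1811 -2.8893] T [-0.0467 -0.029   0.0127] op 0.0251
[0.1, 0.04, 1.29, 0.001, 0.001, -0.001]
```

```bash

python3 -m pendant '[[[0.1,0,0.7,0,0,0,0],[0,0,0.5,0,0,0,0],[0,0,0,0,0,0,0]]]' | head -5
python3 -m pendant '[[[0,0,0.5,0,0,0,0],[0,0,0,0,0,0,0]]]' | head -5
python3 -m pendant '[[[0,0.05,0.4,0,0,0,0],[0,0,0,0,0,0,0],[0,0,0,0,0,0,0]]]' | head -5
python3 -m pendant '[[[0,0.05,0.4,0,0,0,0],[0,0,0,0,0,0,0],[0,0,0,0,0,0,0]]]' | head -5
python3 -c "
from h import *
o=st();plan([.5580,-.1318,.1336],97.4,1)"
```

```text
time: 11.57
ee_pos: [0.5559, -0.1322, 0.1558]
tcp_rot: [180.0, 0.1, 97.3]
wrist_force: [0.2, -0.6, -3.5]
opening: 0.0249
time: 11.73
ee_pos: [0.5563, -0.1323, 0.1512]
tcp_rot: [179.9, 0.1, 97.3]
wrist_force: [1.8, 0.5, -9.7]
opening: 0.025
time: 11.98
ee_pos: [0.5568, -0.1323, 0.1474]
tcp_rot: [179.8, 0.2, 97.3]
wrist_force: [-1.2, -0.3, 3.7]
opening: 0.0243
time: 12.23
ee_pos: [0.5572, -0.1324, 0.144]
tcp_rot: [179.8, 0.2, 97.3]
wrist_force: [-1.2, 0.1, 1.0]
opening: 0.0244
12.23 [ 0.5572 -0.1324  0.144 ] [179.7925   0.2006  97.3381] F [-1.209   0.0878  0.9928] T [-0.0791  0.3917  0.0593] op 0.0244
[0.05, 0.08, 1.04, 0.004, 0.004, -0.001]
```

```bash

python3 -m pendant '[[[0,0.06,0.4,0.002,0.003,0,0],[0,0,0,0,0,0,0],[0,0,0,0,0,0,0]]]' | head -5
python3 -m pendant '[[[0,0.06,0.4,0,0,0,0],[0,0,0,0,0,0,0],[0,0,0,0,0,0,0]]]' | head -5
python3 -m pendant '[[[0,0.06,0.3,0,0,0,0],[0,0,0,0,0,0,0],[0,0,0,0,0,0,0]]]' | head -5
python3 -c "
from h import *
o=st();plan([.5590,-.1318,.1336],97.4,1)"
```

```text
time: 12.48
ee_pos: [0.5579, -0.1325, 0.1409]
tcp_rot: [179.9, 0.1, 97.3]
wrist_force: [-0.8, 0.1, 1.1]
opening: 0.0248
time: 12.73
ee_pos: [0.5583, -0.1326, 0.1376]
tcp_rot: [179.9, 0.1, 97.3]
wrist_force: [-2.1, -0.6, 2.2]
opening: 0.0247
time: 12.98
ee_pos: [0.5587, -0.1326, 0.1352]
tcp_rot: [179.9, 0.1, 97.3]
wrist_force: [-1.0, -0.8, -0.0]
opening: 0.0251
12.98 [ 0.5587 -0.1326  0.1352] [179.8776   0.11    97.277 ] F [-0.9972 -0.8022 -0.0335] T [-0.1335  0.3466 -0.0858] op 0.0251
[0.08, 0.04, 0.16, 0.002, 0.002, -0.002]
```

```bash

python3 -m pendant '[[[0,0.03,0.2,0,0,0,0],[0,0,0,0,0,0,0],[0,0,0,0,0,0,0]]]' | head -5
python3 -m pendant '[[[0,0,-0.6,0,0,0,0],[0,0,-1.2,0,0,0,0],[0,0,-2,0,0,0,0],[0,0,-2,0,0,0,0],[0,0,0,0,0,0,0]]]' | head -5
python3 -m pendant '[[[-2.5,0,0,0,0,0,0],[-3.6,0,0,0,0,0,0],[-3.6,0,0,0,0,0,0],[-1.5,0,0,0,0,0,0],[0,0,0,0,0,0,0]]]' | head -3
python3 -m pendant '[[[0,0,0,0,0,0,0],[0,0,0,0,0,0,0]]]' | head -3
python3 - <<'E'
from h import *
o=st();plan([.5743,-.2548,.17],97.4,1)
im=bot.camera('wrist')[:,:,::-1];W=cam('wrist',o);cv2.imwrite('pics/wrist8.png',im)
cv2.imwrite('pics/c8.png',cv2.resize(im[0:220,200:340],None,fx=2.7,fy=2.7,interpolation=2))
M=R.from_euler('xyz',o['tcp_rot'],degrees=True).as_matrix();p=np.array(o['ee_pos'])
print((proj(W,p+M@np.array([.018,0,.1026]))-[200,0])*2.7)
E
```

```text
time: 13.23
ee_pos: [0.5589, -0.1327, 0.134]
tcp_rot: [179.9, 0.1, 97.3]
wrist_force: [-1.1, -0.6, 0.2]
opening: 0.0246
time: 13.65
ee_pos: [0.5591, -0.1319, 0.1956]
tcp_rot: [179.8, 0.0, 97.3]
wrist_force: [0.4, 0.0, -0.9]
opening: 0.0249
time: 14.07
ee_pos: [0.5763, -0.2457, 0.1983]
tcp_rot: [179.4, 0.1, 97.6]
time: 14.23
ee_pos: [0.5762, -0.2459, 0.1974]
tcp_rot: [179.5, 0.1, 97.5]
14.23 [ 0.5762 -0.2459  0.1974] [179.4699   0.0793  97.5072] F [ 0.0056 -0.267  -1.9196] T [-0.0107 -0.0119 -0.0089] op 0.0246
[-0.85, -0.33, 2.74, 0.009, 0.001, 0.002]
[[203.4935 503.7503]]
```

View pics/c8.png

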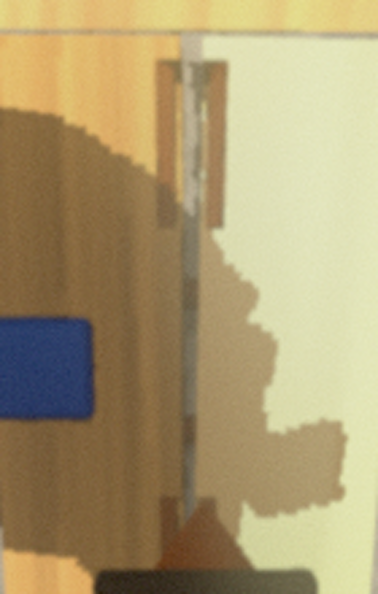

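```bash

cat >> h.py <<'E'
def meas(W,org,sc,pairs,z=.065):
    o=np.array(org)
    for a,b in pairs: 
        P=[onz(W,o+np.array(x)/sc,z) for x in(a,b)];print(a,b,round(np.linalg.norm(P[0]-P[1])*1000,2),'mid',((P[0]+P[1])/2)[:2])
E
python3 - <<'E'
from h import *
W=cam('wrist',bot.get_obs())
meas(W,(200,0),2.7,[((156,61),(228,61)),((156,228),(224,228)),((162,498),(215,498)),((181,35),(202,35)),((183,250),(199,250)),((156,61),(156,228)),((181,470),(195,470))])
E
```

```text
(156, 61) (228, 61) 19.92 mid [ 0.5564 -0.1105]
(156, 228) (224, 228) 19.75 mid [ 0.5613 -0.1535]
(162, 498) (215, 498) 16.74 mid [ 0.5709 -0.233 ]
(181, 35) (202, 35) 5.77 mid [ 0.5554 -0.1042]
(183, 250) (199, 250) 4.68 mid [ 0.5624 -0.1595]
(156, 61) (156, 228) 43.34 mid [ 0.549  -0.1333]
(181, 470) (195, 470) 4.38 mid [ 0.5697 -0.2241]
```

Measured gaps: left about 5.8 mm, right about 2.5–3.5 mm. The left deficit matches the description. Back to the right notch, to a depth of 45 mm.

```bash

python3 -m pendant '[[[-0.8,-0.3,1.2,0.008,0,0,0],[0,0,1.0,0,0,0,0],[0,0,0,0,0,0,0],[0,0,0,0,0,0,0]]]' | head -3
python3 -c "
from h import *
o=st();plan([.5740,-.2548,.165],97.4,1)"
```

```text
time: 14.62
ee_pos: [0.5743, -0.2513, 0.1729]
tcp_rot: [180.0, 0.0, 97.8]
14.62 [ 0.5743 -0.2513  0.1729] [179.9895   0.0366  97.751 ] F [ 0.599  -0.306  -1.7664] T [0.0364 0.0301 0.0266] op 0.0246
[-0.34, -0.08, 0.8, 0.0, 0.001, 0.006]
```

```bash

python3 -m pendant '[[[-0.4,-0.05,0.3,0,0,0.005,0],[0,0,0.5,0,0,0,0],[0,0,0,0,0,0,0],[0,0,0,0,0,0,0]]]' | head -3
python3 -c "
from h import *
o=st();plan([.5740,-.2548,.1426],97.4,1)"
```

```text
time: 14.95
ee_pos: [0.5742, -0.2548, 0.1638]
tcp_rot: [-180.0, 0.0, 97.5]
14.95 [ 0.5742 -0.2548  0.1638] [-179.9849    0.0124   97.4918] F [ 0.3121  0.8908 -2.0207] T [ 0.02   -0.0322 -0.0153] op 0.0246
[-0.0, -0.02, 2.12, -0.0, 0.0, 0.002]
```

```bash

python3 -m pendant '[[[0,0,1.0,0,0,0,0],[0,0,0.8,0,0,0,0],[0,0,0,0,0,0,0],[0,0,0,0,0,0,0]]]' | head -5
python3 -m pendant '[[[0,0.06,0.5,0,0,0,0],[0,0,0,0,0,0,0],[0,0,0,0,0,0,0]]]' | head -5
python3 -m pendant '[[[0,0.07,0.45,0,0,0,0],[0,0,0,0,0,0,0],[0,0,0,0,0,0,0]]]' | head -5
python3 -m pendant '[[[0,0.07,0.45,0,0,0,0],[0,0,0,0,0,0,0],[0,0,0,0,0,0,0]]]' | head -5
python3 -c "
from h import *
o=st();plan([.5770,-.2548,.1226],97.4,1)"
```

```text
time: 15.28
ee_pos: [0.5734, -0.2551, 0.1444]
tcp_rot: [-179.9, 0.1, 97.5]
wrist_force: [1.5, 0.5, -1.5]
opening: 0.0248
time: 15.53
ee_pos: [0.574, -0.2552, 0.1394]
tcp_rot: [-180.0, 0.1, 97.4]
wrist_force: [-2.0, -0.5, 2.2]
opening: 0.0246
time: 15.78
ee_pos: [0.5745, -0.2554, 0.1358]
tcp_rot: [-180.0, 0.2, 97.4]
wrist_force: [-0.5, 0.1, 1.0]
opening: 0.0248
time: 16.03
ee_pos: [0.5751, -0.2556, 0.1322]
tcp_rot: [-180.0, 0.2, 97.4]
wrist_force: [-2.4, -0.9, 1.4]
opening: 0.025
16.03 [ 0.5751 -0.2556  0.1322] [-179.9808    0.2205   97.428 ] F [-2.3679 -0.8871  1.3831] T [-0.0946  0.5431 -0.0233] op 0.025
[0.05, 0.2, 0.96, -0.0, 0.004, 0.0]
```

```bash

python3 -m pendant '[[[0,0.07,0.45,0,0.003,0,0],[0,0,0,0,0,0,0],[0,0,0,0,0,0,0]]]' | head -5
python3 -m pendant '[[[0,0.07,0.45,0,0,0,0],[0,0,0,0,0,0,0],[0,0,0,0,0,0,0]]]' | head -5
python3 -m pendant '[[[0,0.05,0.3,0,0,0,0],[0,0,0,0,0,0,0],[0,0,0,0,0,0,0]]]' | head -5
python3 -c "
from h import *
o=st();plan([.5770,-.2548,.1226],97.4,1)"
```

```text
time: 16.28
ee_pos: [0.5756, -0.2558, 0.1285]
tcp_rot: [-180.0, 0.1, 97.4]
wrist_force: [-2.0, -0.4, 1.8]
opening: 0.0247
time: 16.53
ee_pos: [0.5761, -0.256, 0.1249]
tcp_rot: [-180.0, 0.2, 97.4]
wrist_force: [-2.1, -0.9, 1.7]
opening: 0.0249
time: 16.78
ee_pos: [0.5764, -0.2561, 0.1226]
tcp_rot: [-180.0, 0.2, 97.4]
wrist_force: [-2.4, 0.0, -0.1]
opening: 0.0248
16.78 [ 0.5764 -0.2561  0.1226] [-179.9937    0.1948   97.4296] F [-2.4007  0.0446 -0.1007] T [-0.229   0.6081  0.0817] op 0.0248
[0.12, 0.07, 0.0, -0.0, 0.003, 0.001]
```

Depth is 45 mm. Now pull out and go to the left notch. Its middle has shifted to about (0.5594,−0.1314).

```bash

python3 -m pendant '[[[0,0,-0.6,0,0,0,0],[0,0,-1.5,0,0,0,0],[0,0,-2.5,0,0,0,0],[0,0,-2,0,0,0,0],[0,0,0,0,0,0,0]]]' | head -5
python3 -m pendant '[[[2.5,0,0,0,0,0,0],[3.6,0,0,0,0,0,0],[3.6,0,0,0,0,0,0],[2,0,0,0,0,0,0],[0,0,0,0,0,0,0]]]' | head -3
python3 -m pendant '[[[0,0,0,0,0,0,0],[0,0,0,0,0,0,0]]]' | head -3
python3 - <<'E'
from h import *
o=st();plan([.5594,-.1314,.163],97.4,1)
E
```

```text
time: 17.2
ee_pos: [0.5774, -0.2548, 0.1906]
tcp_rot: [179.9, 0.0, 97.5]
wrist_force: [0.7, -0.1, -1.4]
opening: 0.0247
time: 17.62
ee_pos: [0.5637, -0.136, 0.1885]
tcp_rot: [179.7, 0.0, 97.2]
time: 17.78
ee_pos: [0.5639, -0.1349, 0.1877]
tcp_rot: [179.6, 0.0, 97.4]
17.78 [ 0.5639 -0.1349  0.1877] [179.6215   0.0131  97.3794] F [-0.2752 -0.2679 -3.2087] T [0.0192 0.0056 0.0274] op 0.025
[0.4, -0.42, 2.47, 0.007, 0.0, -0.0]
```

```bash

python3 -m pendant '[[[0.4,-0.4,0.8,0.006,0,0,0],[0,0,0.9,0,0,0,0],[0,0,0,0,0,0,0],[0,0,0,0,0,0,0]]]' | head -3
python3 -c "
from h import *
o=st();plan([.5594,-.1314,.163],97.4,1)"
```

```text
time: 18.12
ee_pos: [0.5592, -0.1337, 0.1672]
tcp_rot: [-179.9, 0.0, 97.2]
18.12 [ 0.5592 -0.1337  0.1672] [-179.9326    0.0012   97.208 ] F [-0.2275 -0.7608 -2.0213] T [-0.0189 -0.0424 -0.0018] op 0.0241
[0.23, 0.05, 0.42, -0.001, 0.0, -0.003]
```

```bash

python3 -m pendant '[[[0.25,0.05,1.0,0,0,0,0],[0,0,1.2,0,0,0,0],[0,0,0.5,0,0,0,0],[0,0,0,0,0,0,0],[0,0,0,0,0,0,0]]]' | head -5
python3 -m pendant '[[[0,0.05,0.5,0,0,0,0],[0,0,0,0,0,0,0],[0,0,0,0,0,0,0]]]' | head -5
python3 -m pendant '[[[0,0.07,0.45,0,0,0,0],[0,0,0,0,0,0,0],[0,0,0,0,0,0,0]]]' | head -5
python3 -c "
from h import *
o=st();plan([.5610,-.1314,.1196],97.4,1)"
```

```text
time: 18.53
ee_pos: [0.5588, -0.1323, 0.1363]
tcp_rot: [-179.8, -0.0, 97.1]
wrist_force: [-0.2, 0.4, 2.0]
opening: 0.0247
time: 18.78
ee_pos: [0.5595, -0.1324, 0.1319]
tcp_rot: [-179.9, 0.0, 97.1]
wrist_force: [-2.0, 0.5, 1.0]
opening: 0.0247
time: 19.03
ee_pos: [0.56, -0.1324, 0.1281]
tcp_rot: [-179.9, 0.1, 97.1]
wrist_force: [-2.0, -0.5, 2.1]
opening: 0.0246
19.03 [ 0.56   -0.1324  0.1281] [-179.8923    0.075    97.1179] F [-2.0476 -0.5271  2.1028] T [-0.0412  0.4044  0.0917] op 0.0246
[0.09, 0.12, 0.85, -0.002, 0.001, -0.005]
```

```bash

python3 -m pendant '[[[0,0.07,0.45,0,0,0,0],[0,0,0,0,0,0,0],[0,0,0,0,0,0,0]]]' | head -5
python3 -m pendant '[[[0,0.07,0.45,0,0,0,0],[0,0,0,0,0,0,0],[0,0,0,0,0,0,0]]]' | head -5
python3 -m pendant '[[[0,0.02,0.15,0,0,0,0],[0,0,0,0,0,0,0],[0,0,0,0,0,0,0]]]' | head -5
python3 -m pendant '[[[0,0,-0.6,0,0,0,0],[0,0,-1.5,0,0,0,0],[0,0,-2.5,0,0,0,0],[0,0,-2.5,0,0,0,0],[0,0,0,0,0,0,0]]]' | head -5
python3 -m pendant '[[[-2.5,0,0,0,0,0,0],[-3.6,0,0,0,0,0,0],[-3.6,0,0,0,0,0,0],[-1.5,0,0,0,0,0,0],[0,0,0,0,0,0,0]]]' | head -3
python3 -m pendant '[[[0,0,0,0,0,0,0],[0,0,0,0,0,0,0]]]' | head -3
python3 - <<'E'
from h import *
o=st();plan([.5775,-.2548,.17],97.4,1)
im=bot.camera('wrist')[:,:,::-1];cv2.imwrite('pics/wrist9.png',im)
cv2.imwrite('pics/c9.png',cv2.resize(im[0:220,200:340],None,fx=2.7,fy=2.7,interpolation=2))
E
```

```text
time: 19.28
ee_pos: [0.5605, -0.1325, 0.1242]
tcp_rot: [-179.9, 0.1, 97.1]
wrist_force: [-2.1, 0.0, 1.7]
opening: 0.025
time: 19.53
ee_pos: [0.5611, -0.1326, 0.1204]
tcp_rot: [-179.9, 0.1, 97.1]
wrist_force: [-2.2, -0.3, 1.4]
opening: 0.0244
time: 19.78
ee_pos: [0.5612, -0.1326, 0.1197]
tcp_rot: [-179.9, 0.2, 97.1]
wrist_force: [-0.7, -0.4, -1.5]
opening: 0.0246
time: 20.2
ee_pos: [0.5615, -0.1318, 0.1926]
tcp_rot: [-179.9, 0.0, 97.1]
wrist_force: [0.8, 0.4, -1.6]
opening: 0.0247
time: 20.62
ee_pos: [0.5787, -0.2456, 0.1946]
tcp_rot: [179.7, 0.1, 97.4]
time: 20.78
ee_pos: [0.5787, -0.2458, 0.1934]
tcp_rot: [179.7, 0.0, 97.3]
20.78 [ 0.5787 -0.2458  0.1934] [179.7393   0.0465  97.2552] F [ 0.516   0.2743 -2.3206] T [ 0.0769  0.0528 -0.032 ] op 0.0246
[-0.88, -0.24, 2.34, 0.005, 0.001, -0.003]
```

View pics/c9.png

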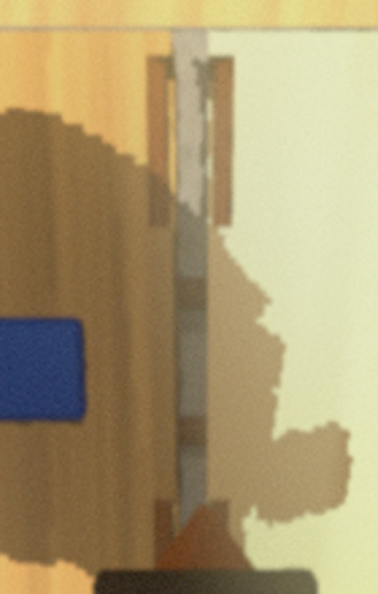

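```bash

python3 - <<'E'
from h import *
W=cam('wrist',bot.get_obs())
meas(W,(200,0),2.7,[((147,57),(233,57)),((148,225),(232,225)),((154,500),(230,500)),((173,35),(208,35)),((175,250),(208,250)),((177,400),(208,400)),((178,470),(207,470))])
E
```

```text
(147, 57) (233, 57) 23.43 mid [ 0.5582 -0.1103]
(148, 225) (232, 225) 24.03 mid [ 0.5635 -0.1529]
(154, 500) (230, 500) 23.67 mid [ 0.5739 -0.2325]
(173, 35) (208, 35) 9.48 mid [ 0.5577 -0.105 ]
(175, 250) (208, 250) 9.51 mid [ 0.5647 -0.1595]
(177, 400) (208, 400) 9.35 mid [ 0.5702 -0.2019]
(178, 470) (207, 470) 8.95 mid [ 0.5729 -0.2231]
```

Gaps are now about 9.7 mm left and about 9.2 mm right. The right is read at an oblique angle, so I'll give it one more push to depth 49 for margin.

```bash

python3 -m pendant '[[[-0.9,-0.2,0.8,0.005,0,0,0],[0,0,0.9,0,0,0,0],[0,0,0,0,0,0,0],[0,0,0,0,0,0,0]]]' | head -3
python3 -c "
from h import *
o=st();plan([.5772,-.2548,.163],97.4,1)"
```

```text
time: 21.17
ee_pos: [0.5779, -0.2522, 0.1746]
tcp_rot: [-179.9, 0.0, 97.5]
21.17 [ 0.5779 -0.2522  0.1746] [-179.9408    0.0076   97.5012] F [ 0.8013  0.989  -2.2377] T [ 0.0003 -0.0324 -0.015 ] op 0.0247
[-0.25, -0.11, 1.16, -0.001, 0.0, 0.002]
```

```bash

python3 -m pendant '[[[-0.3,-0.1,1.0,0,0,0,0],[0,0,1.3,0,0,0,0],[0,0,1.3,0,0,0,0],[0,0,0.7,0,0,0,0],[0,0,0,0,0,0,0]]]' | head -5
python3 -c "
from h import *
o=st();plan([.5785,-.2548,.1186],97.4,1)"
```

```text
time: 21.58
ee_pos: [0.5767, -0.2548, 0.1284]
tcp_rot: [-179.9, 0.0, 97.6]
wrist_force: [-0.1, -0.6, -3.0]
opening: 0.0247
21.58 [ 0.5767 -0.2548  0.1284] [-179.9153    0.0382   97.5803] F [-0.1475 -0.6185 -2.9751] T [ 0.0234  0.0609 -0.0255] op 0.0247
[-0.02, 0.18, 0.98, -0.001, 0.001, 0.003]
```

```bash

python3 -m pendant '[[[0,0.05,0.45,0,0,0,0],[0,0,0,0,0,0,0],[0,0,0,0,0,0,0]]]' | head -5
python3 -m pendant '[[[0,0.07,0.45,0,0,0,0],[0,0,0,0,0,0,0],[0,0,0,0,0,0,0]]]' | head -5
python3 -m pendant '[[[0,0.03,0.2,0,0,0,0],[0,0,0,0,0,0,0],[0,0,0,0,0,0,0]]]' | head -5
python3 -m pendant '[[[0,0,-0.6,0,0,0,0],[0,0,-2,0,0,0,0],[0,0,-4,0,0,0,0],[0,0,-4,0,0,0,0],[0,0,-3,0,0,0,0]]]' | head -5
python3 -m pendant '[[[0,0,0,0,0,0,0],[0,0,0,0,0,0,0]]]' | head -3
python3 - <<'E'
from h import *
o=st();plan([.5633,.1415,.235],88.4,11)
im=bot.camera('wrist')[:,:,::-1];cv2.imwrite('pics/wrist10.png',im)
E
```

```text
time: 21.83
ee_pos: [0.5765, -0.2549, 0.1238]
tcp_rot: [-179.8, 0.0, 97.6]
wrist_force: [-1.1, -0.1, -0.9]
opening: 0.0247
time: 22.08
ee_pos: [0.5768, -0.2551, 0.1204]
tcp_rot: [-179.8, 0.1, 97.5]
wrist_force: [-2.6, -0.2, 0.8]
opening: 0.0248
time: 22.33
ee_pos: [0.577, -0.2552, 0.1194]
tcp_rot: [-179.8, 0.1, 97.5]
wrist_force: [-1.5, 0.5, -2.0]
opening: 0.0248
time: 22.75
ee_pos: [0.5767, -0.2532, 0.2533]
tcp_rot: [-179.5, -0.3, 97.6]
wrist_force: [0.6, 0.1, -1.6]
opening: 0.0246
time: 22.92
ee_pos: [0.5793, -0.2538, 0.2626]
tcp_rot: [179.8, 0.1, 97.6]
22.92 [ 0.5793 -0.2538  0.2626] [179.797    0.0969  97.6276] F [-0.5277  0.016  -3.0067] T [ 0.0102  0.0056 -0.031 ] op 0.0245
[3.58, 0.33, 0.25, 0.0, 0.0, 0.015]
[3.59, 0.28, 0.25, 0.0, 0.0, 0.015]
[3.59, 0.23, 0.25, 0.0, 0.0, 0.015]
[3.59, 0.17, 0.25, 0.0, 0.0, 0.015]
[3.59, 0.12, 0.25, 0.0, 0.0, 0.015]
[3.6, 0.07, 0.25, 0.0, 0.0, 0.015]
[3.6, 0.02, 0.25, 0.0, 0.0, 0.015]
[3.6, -0.04, 0.25, 0.0, 0.0, 0.015]
[3.6, -0.09, 0.25, 0.0, 0.0, 0.015]
[3.59, -0.14, 0.25, 0.0, 0.0, 0.015]
[3.59, -0.19, 0.25, 0.0, 0.0, 0.015]
```

```bash

python3 -m pendant '[[[2,0.3,0,0,0,0.015,0],[3.5,0.3,0,0,0,0.015,0],[3.6,0.2,0,0,0,0.015,0],[3.6,0.2,0,0,0,0.015,0],[3.6,0.1,0,0,0,0.015,0]]]' | head -3
python3 -m pendant '[[[3.6,0.1,0.2,0,0,0.015,0],[3.6,0,0.2,0,0,0.015,0],[3.6,0,0.2,0,0,0.015,0],[3.5,-0.1,0.2,0,0,0.015,0],[3.0,-0.1,0.2,0,0,0.015,0]]]' | head -3
python3 -m pendant '[[[1.5,-0.2,0,0,0,0,0],[0,0,0,0,0,0,0],[0,0,0,0,0,0,0],[0,0,0,0,0,0,0]]]' | head -3
python3 - <<'E'
from h import *
o=st();plan([.5643,.1418,.22],88.3,1)
E
```

```text
time: 23.38
ee_pos: [0.5738, -0.0913, 0.2549]
tcp_rot: [-180.0, 0.0, 92.6]
time: 23.8
ee_pos: [0.5668, 0.091, 0.2376]
tcp_rot: [-179.6, -0.0, 88.1]
time: 24.13
ee_pos: [0.5629, 0.1133, 0.2315]
tcp_rot: [-179.2, -0.0, 88.5]
24.13 [0.5629 0.1133 0.2315] [-179.1988   -0.0315   88.5157] F [ 0.5313 -0.4681 -2.7421] T [-0.0069 -0.041  -0.0306] op 0.025
[2.85, 0.09, 1.15, -0.014, -0.001, 0.004]
```

```bash

python3 -m pendant '[[[2.0,0.1,0,-0.01,0,0,0],[0.8,0,0,-0.004,0,0,0],[0,0,0,0,0,0,0],[0,0,0,0,0,0,0]]]' | head -3
python3 - <<'E'
from h import *
o=st();plan([.5643,.1418,.20],88.3,1)
im=bot.camera('wrist')[:,:,::-1];W=cam('wrist',o);cv2.imwrite('pics/wrist11.png',im)
a=cv2.resize(im[40:300,170:370],(400,520),interpolation=2)
b=cv2.imread('pics/wrist10.png')[0:260,180:380];b=cv2.resize(b,(400,520),interpolation=2)
cv2.imwrite('pics/c11.png',np.hstack([a,b]))
M=R.from_euler('xyz',o['tcp_rot'],degrees=True).as_matrix();p=np.array(o['ee_pos'])
print((proj(W,p+M@np.array([.018,0,.1026]))-[170,40])*2)
print((proj(W,np.array([[.5633,.1415,.08],[.5633,.1625,.08],[.5633+.015,.1625,.08],[.5633-.015,.1625,.08]]))-[170,40])*2)
E
```

```text
time: 24.47
ee_pos: [0.565, 0.1376, 0.2297]
tcp_rot: [-179.9, 0.1, 88.3]
24.47 [0.565  0.1376 0.2297] [-179.9172    0.0564   88.2605] F [-0.1305  0.6832 -2.3167] T [-0.0307  0.0003  0.0541] op 0.0247
[0.42, -0.08, 2.97, -0.001, 0.001, -0.001]
[[211.0236 293.477 ]]
[[207.7625 301.2955]
 [206.2442 255.4994]
 [239.8021 254.5002]
 [172.7184 256.4976]]
```

View pics/c11.png

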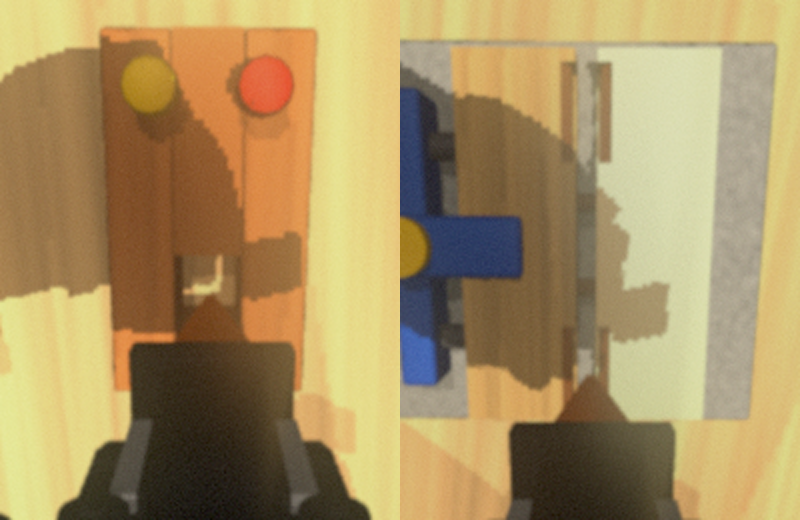

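Left half: the slot's far edge spans (175–241,254) with its middle at column 208, about 1 mm from prediction, so the slot is at ≈ (0.564,0.142). Right half: the seam is open evenly at both notches, with columns 575–597 light along its length. Lowering the wedge.

```bash

python3 -m pendant '[[[0.4,-0.1,1.5,0,0,0,0],[0,0,1.5,0,0,0,0],[0,0,0,0,0,0,0],[0,0,0,0,0,0,0]]]' | head -3
python3 - <<'E'
from h import *
o=st();plan([.5642,.1418,.1085],88.3,1)
E
```

```text
time: 24.85
ee_pos: [0.5648, 0.1378, 0.2001]
tcp_rot: [180.0, 0.1, 88.0]
24.85 [0.5648 0.1378 0.2001] [179.9954   0.0742  88.0347] F [-0.1551  0.0377 -2.1531] T [ 0.0087 -0.0251  0.0041] op 0.0243
[0.41, -0.08, 9.16, 0.0, 0.001, -0.005]
```

```bash

python3 -m pendant '[[[0.45,-0.1,0.3,0,0,-0.004,0],[0,0,0,0,0,0,0],[0,0,0,0,0,0,0]]]' | head -3
python3 - <<'E'
from h import *
o=st();plan([.5642,.1418,.1085],88.3,1)
E
```

```text
time: 25.1
ee_pos: [0.5644, 0.1414, 0.1986]
tcp_rot: [179.9, 0.1, 88.2]
25.1 [0.5644 0.1414 0.1986] [179.9297   0.0636  88.1889] F [-0.0823 -0.1623 -2.4979] T [ 0.0435  0.029  -0.0541] op 0.0246
[0.05, -0.03, 9.01, 0.001, 0.001, -0.002]
```

```bash

python3 -m pendant '[[[0,0,1.5,0,0,0,0],[0,0,1.5,0,0,0,0],[0,0,1.5,0,0,0,0],[0,0,0,0,0,0,0],[0,0,0,0,0,0,0]]]' | head -5
python3 - <<'E'
from h import *
o=st();plan([.5642,.1418,.1085],88.3,1)
E
```

```text
time: 25.52
ee_pos: [0.5661, 0.1418, 0.1564]
tcp_rot: [179.6, -0.0, 88.2]
wrist_force: [-0.2, 0.5, -1.4]
opening: 0.0246
25.52 [0.5661 0.1418 0.1564] [179.5972  -0.0247  88.2219] F [-0.2354  0.4511 -1.398 ] T [-0.0285  0.0272 -0.0406] op 0.0246
[-0.01, -0.22, 4.79, 0.007, -0.0, -0.001]
```

```bash

python3 -m pendant '[[[0,-0.2,0.6,0.006,0,0,0],[0,0,0.8,0,0,0,0],[0,0,0.8,0,0,0,0],[0,0,0,0,0,0,0],[0,0,0,0,0,0,0]]]' | head -5
python3 - <<'E'
from h import *
o=st();plan([.5642,.1418,.1085],88.3,1)
E
```

```text
time: 25.93
ee_pos: [0.5651, 0.1422, 0.1356]
tcp_rot: [179.8, -0.1, 88.2]
wrist_force: [0.1, -0.2, -2.1]
opening: 0.0252
25.93 [0.5651 0.1422 0.1356] [179.7792  -0.0817  88.2308] F [ 0.1406 -0.1937 -2.1014] T [-0.054   0.006  -0.0265] op 0.0252
[-0.05, -0.09, 2.7, 0.004, -0.001, -0.001]
```

```bash

python3 -m pendant '[[[-0.05,-0.1,0.8,0.004,0,0,0],[0,0,0.8,0,0,0,0],[0,0,0.6,0,0,0,0],[0,0,0,0,0,0,0],[0,0,0,0,0,0,0]]]' | head -5
python3 - <<'E'
from h import *
o=st();plan([.5642,.1418,.1075],88.3,1)
E
```

```text
time: 26.35
ee_pos: [0.564, 0.1417, 0.1112]
tcp_rot: [-180.0, -0.1, 88.2]
wrist_force: [-1.1, -0.6, -2.0]
opening: 0.0248
26.35 [0.564  0.1417 0.1112] [-179.9716   -0.0823   88.231 ] F [-1.0958 -0.6101 -2.0378] T [-0.0166 -0.0458 -0.0427] op 0.0248
[0.01, 0.02, 0.37, -0.0, -0.001, -0.001]
```

```bash

python3 -m pendant '[[[0,0,0.25,0,0,0,0],[0,0,0.1,0,0,0,0],[0,0,0,0,0,0,0],[0,0,0,0,0,0,0]]]' | head -5
python3 -m pendant '[[[0,0,0,0,0,0,60],[0,0,0,0,0,0,100],[0,0,0,0,0,0,100],[0,0,0,0,0,0,100],[0,0,0,0,0,0,100]]]' | head -6
python3 -m pendant '[[[0,0,-1,0,0,0,100],[0,0,-2.5,0,0,0,100],[0,0,-3,0,0,0,100],[0,0,-3,0,0,0,100],[0,0,-3,0,0,0,100]]]' | head -6
python3 -m pendant '[[[-3,0,0,0,0,0,100],[-3,0,0,0,0,0,100],[-1,0,0,0,0,0,100],[0,0,0,0,0,0,100],[0,0,0,0,0,0,100]]]' | head -6
python3 - <<'E'
from h import *
o=st();im=bot.camera('wrist')[:,:,::-1];d=bot.camera('side')[:,:,::-1]
W=cam('wrist',o);print('wrist crop uv', (proj(W,np.array([[.5641,.1418,.144],[.5641,.1418,.088]]))*[400/560,300/420]))
a=cv2.resize(im,(400,300));b=cv2.resize(d[130:345,200:420],(400,391),interpolation=2)
a=cv2.copyMakeBorder(a,0,91,0,0,0);cv2.imwrite('pics/c12.png',np.hstack([a,b]))
E
```

```text
time: 26.68
ee_pos: [0.5641, 0.1418, 0.1079]
tcp_rot: [-180.0, -0.1, 88.2]
wrist_force: [0.4, 0.2, -3.0]
opening: 0.0249
time: 27.1
ee_pos: [0.5651, 0.142, 0.1098]
tcp_rot: [179.8, -0.1, 88.2]
wrist_force: [-0.7, -0.4, -0.4]
opening: 0.0831
time: 27.52
ee_pos: [0.5616, 0.1409, 0.2346]
tcp_rot: [-179.6, 0.0, 88.2]
wrist_force: [-0.2, -0.2, 0.5]
opening: 0.0855
time: 27.93
ee_pos: [0.5618, 0.0702, 0.2477]
tcp_rot: [179.5, -0.2, 88.3]
wrist_force: [0.7, -1.0, -0.1]
opening: 0.0855
27.93 [0.5618 0.0702 0.2477] [179.5355  -0.1691  88.333 ] F [ 0.659  -1.0363 -0.0592] T [-0.0214 -0.0432  0.0549] op 0.0855
wrist crop uv [[196.1972  81.2639]
 [196.0526  81.347 ]]
```

View pics/c12.png

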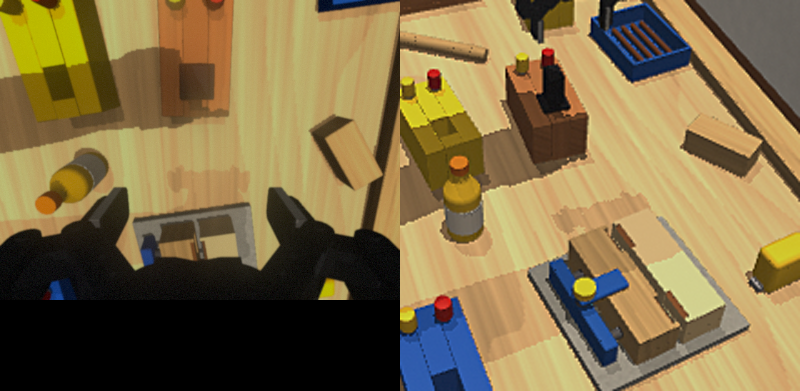

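The wedge hangs upright in the brown rack's slot at (196,81) in the left half, where predicted. The bystanders stand as before. Last, a gap check from the picture taken after the final push.

```bash

python3 - <<'E'
from h import *
W=cam('wrist',dict(ee_pos=[.5793,-.2538,.2626],tcp_rot=[179.797,.0969,97.6276]))
meas(W,(180,0),2,[((161,64),(211,64)),((162,160),(210,160)),((164,328),(209,328)),((176,120),(197,120)),((176,250),(197,250)),((177,310),(198,310))])
E
```

```text
(161, 64) (211, 64) 23.3 mid [ 0.5584 -0.1112]
(162, 160) (210, 160) 23.23 mid [ 0.5638 -0.1526]
(164, 328) (209, 328) 23.35 mid [ 0.5747 -0.2334]
(176, 120) (197, 120) 10.0 mid [ 0.5617 -0.135 ]
(176, 250) (197, 250) 10.54 mid [ 0.5695 -0.1945]
(177, 310) (198, 310) 10.81 mid [ 0.574  -0.2241]
```

```bash
python3 -c "
from workcell import bot
print(bot.job_done())"
```

```text
the job is handed in; nothing more can be done
None
```

The joint is prised open about evenly, the wedge hangs back in its rack slot, and the job was handed in after about 28 s of robot time. `job_done()` reports no verdict, so the figures below are my own camera readings.

I took the wedge from the brown rack and worked it right, left, right, left, with a last small push on the right. The tip went to about 25, 34, 45, 48 and 48 mm deep.

- **Final gaps:** about 9.3–10 mm left and 9.4–10.8 mm right, measured after the last push. Notch-width and seam-width readings differ by up to 1.5 mm, but all lie within 8–15 mm.
- **Evenness:** after the second push the ends were about 2–4 mm apart, and after the fourth they were about equal. I did not measure between the other pushes.
- **Wedge:** the last picture shows it released and upright in the slot, where expected. I did not measure its tilt or height separately.
- **Bystanders:** those in the last picture looked undisturbed. The screwdriver and most of the hammer were out of view.
- **Unexpected reading:** when the gripper first closed on the handle, the hand rose about 4 mm with a brief 16 N sideways and 12 N upward. I think the finger tips touched the wedge's shoulder. I allowed for this in the depths, and pictures then showed the tip within about 1 mm of the prediction.

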